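Pick the retaining ring out of the filter holder

ROBOT

A 7-joint arm with a two-finger parallel gripper is mounted at the origin on the work surface. World frame = base frame: x ahead of the robot, y to its left, z up, the work surface at z = 0. Lengths are in m, angles in degrees, forces in N, time in s.
With the tool pointing down it reaches from about 0.425 to 0.875 m from the base axis. Payload 4.7 kg.
Tool frame: the origin (TCP) lies on the front face of the gripper's body, between the roots of the fingers; the fingertips stand 70 mm ahead of it and the grasp point (between the pads) lies 51 mm ahead of it; z points along the fingers, y is the direction in which the jaws open and shut (so a half turn about z gives the same grasp; the last joint's range is limited). The gripper opens to 87 mm and grips with 3 to 60 N. Pads are 19 mm wide; open, the fingers measure 117 mm over their backs; the gripper's body (75 mm by 190 mm) begins 51 mm behind the grasp point.
Start: joints at [0.808, 18.392, -4.016, 83.108, 1.295, 78.541, -3.26], TCP at [0.65, -0, 0.292] pointing down, gripper open.
Joint ranges: [-163.93, 163.93], [-17.29, 119.83], [-79.2, 71.16], [3.27, 140.29], [-89.18, 269.18], [5.43, 117.66], [-154.24, 154.24]. Speed limits (degrees/s): [147.25, 147.25, 180, 180, 180, 180, 180].

INTERFACE

Orientations are given as [roll, pitch, yaw] about the fixed x, y, z axes, in that order (R = Rz(yaw) Ry(pitch) Rx(roll)).
In Python, from cell import env gives the robot as it stands.
- The arm moves only by the tool drive_tool, never from a script. Its argument "commands" is a list of rows, each a list of 7 numbers: the shift along the tool's x, y, z in cm, then the turn, a rotation vector about the tool's x, y, z in degrees, then the opening, from 0 (shut) to 1 (fully open). In form: [[tx, ty, tz, rx, ry, rz, hand], ...]. A call has 1 to 20 rows; each row shifts and turns the commanded pose from where the row before left it, along the tool's axes as they then stand; what a row does not reach is not made up. A row lasts 1/12 s, in which the tool goes at most 41.7 mm and 7.16 degrees, less where a joint would pass 70% of its speed; a pose out of reach is approached as far as the arm can. A call is refused whole if a number of a shift passes 4.17 or a number of a turn 7.16, either way. A call with a gripper value outside its range is refused whole. The fingers move at their own pace and stop on an object; "force" is the grip in N (left out, the last holds). Time passes only in rows, so rows that do not move let the fingers close. It gives the time, the measured TCP pose, the force and the opening at its end, in the units of the state.
- env.get_obs(): the state, without advancing time (a new reading comes with each control period).
- env.read_camera(name): name is "scene" or "side" or "wrist"; returns a dict with "img" (420x560x3 uint8, blue, green, red), "mtx" (3x3 intrinsics, pixels), "k1" (the pictures are not rectified: a ray, as slopes to the right and down, at radius r is drawn at 1 + k1 r^2 times it, then the intrinsics apply), "pose" (4x4, takes a point from camera to world coordinates). Camera axes: x right, y down, z forward; pixel columns grow to the right and rows downward; lengths in m; the calibration is good to about 2 mm. A picture is of the moment at which its call begins. There is no depth.
- env.sign_off(): hands the job in, once; it reports no verdict.
The state is a dict: "time_s": time; "qpos": joint angles; "joint_velocities": joint speeds; "effort": joint torques, N m; "tool_pos": TCP position; "tool_rot": TCP orientation; "force": force on the tool from outside, world axes, zero at the start; "wrist_torque": the same for the moment, N m; "grip_width": finger opening in m.
Only numpy, scipy, OpenCV 4.12 (cv2) and the standard library are available. Lean on these libraries where they do the work, as an engineer would, in place of code of your own. Each camera call takes 0.05 s, during which the arm holds its last target.

TASK

The filter needs changing: with the hooked tip of the pick, lift the end of the split retaining ring that lies over the slot out of its groove in the filter holder and free the ring from under the lip at the far side. Then lay the ring flat on the floor of the parts dish and the pick back in the two saddles of its rest, the way it lay at the start, hook tip up and pointing the same way, and let go of both. Leave the vials, the bottle and the jar standing where they are.

Things in the scene. Friction and masses are not known exactly. Their poses are not given: they have to be found in the camera images.
- holder: Filter holder, fixed: a grey round block, diameter 100 mm, on a foot plate of diameter 112 mm. Origin at the centre of its underside, z up. In its top an open round groove of radius 40 mm, floor at z = 56 mm; the rim round it (radius 40 to 50 mm) is at z = 61 mm. The ring lies loose on the groove floor. In the groove stand a 3 mm high key in the ring's gap and a 2.5 mm nub (diameter 12) at the centre.
- holder_slot (a point): Middle of the ring's band over the holder's slot, at groove floor level (holder x = -33, y = 0, z = 56 mm); holder's axes. The slot, 15 mm wide, open at the top and through the rim, runs along holder x from the outer face on the -x side in to holder x = -14 mm; its floor is at z = 44 mm, 12 mm under the ring. Slide the pick's tip in here, below the ring, towards +x.
- holder_lip (a point): Inner edge of the lip on the side opposite the slot (holder x = +34 mm, z = 62.5 mm, its underside); holder's axes. Within 28 degrees of +x the lip reaches over the ring (top z = 65.5 mm, inner radius 34 mm): the ring comes out only if raised at the slot (12 degrees of tilt is fine) and drawn to -x. Drawn about 13 mm, 15 mm high at the slot, and lowered, it stays lying on the rim.
- ring_center (a point): Centre of the loose split steel ring, half-way up: outer diameter 76 mm, inner 56 mm (band 10 mm wide), 4 mm thick, about 45 g, rigid, not sprung. z along its axis (up while seated). Its gap is from 134 to 164 degrees, measured from its +x towards its +y. While seated its axes nearly match the holder's.
- ring_end (a point): Point of the ring at ring x = -33 mm, y = 0, half-way up, mid-band, about 9 mm from the ring's end face; while seated this part spans the holder's slot. Ring's axes: -x points radially outward here. When this part lies up on the rim, fingers can pinch the band across its 10 mm width here from above, one inside the ring, one outside.
- pick_handle (a point): Middle of the pick's grip, where it is grasped: a straight black square bar 14 x 14 mm, from 64 mm behind to 52 mm ahead of this point along the pick's x. +x points to the tip, +z up as it lies on its rest (31 mm above the table). About 60 g, balanced about 14 mm ahead of this point.
- pick_hook (a point): Inner corner of the pick's tip: on its centre line, 132 mm ahead of the grip middle; same axes. A shank 6 x 6 mm becomes at 91 mm a flat blade 8 mm wide, 1.5 mm above and below the centre line; its last 3 mm (132 to 135 mm) turn up to 5 mm above the centre line. With the upturn past the band's inner edge, raising the blade lifts the ring and the upturn draws it.
- rest: Grey plastic tool rest, fixed: plate 160 x 56 x 6 mm with two flat-bottomed saddles at x = -37 and +37 mm (each 12 mm long, floor 24 mm above the table, sides leaning outward, tops 38 mm up, mouth about 33 mm wide). Origin at the centre of its underside. The pick lies along its x, tip to +x, handle middle within 5 mm of the centre, 31 mm up.
- dish: Plain steel parts dish, fixed: open box 136 (x) x 124 (y) mm outside, 18 mm high, walls 4 mm thick, floor about 5 mm thick. Origin at the centre of its underside.
- vial_a_mid (a point): Bystander: middle of a small amber vial, diameter 26, height 52 mm.
- vial_b_mid (a point): Bystander: middle of another such vial.
- bottle_a_mid (a point): Bystander: middle of an amber bottle, diameter 48, height 95 mm.
- jar_mid (a point): Bystander: middle of a white jar, diameter 54, height 60 mm. (A fixed tube rack, 84 mm high, stands behind the holder, beyond x = 0.80 m.)
Things that resemble listed ones, but are neither listed nor needed, are in the scene too. What is shaped like the part that bears pick_handle but orange or red is not meant.

How it is judged:
By the outcome, as a careful person would: the job done as asked, in the order asked, and still so for the second after the job is handed in, with the robot touching nothing.
It also fails if it takes over 67 s, if anything falls off the work surface, if the arm or the gripper's body presses on something with over 40 N, if the wrist force passes 120 N, or if a joint passes its speed limit or range.

## Working session

There is one attempt and no reset: what is moved stays moved. The work goes in short steps, Python scripts to look and compute and a tool call to move; the robot and the scene stay as the last step left them, time stands still between calls to the robot, and variables do not carry over. Pictures are saved under pics/ and viewed, and the job is handed in when it is done.

Besides the shell and the picture viewer there is one more tool, called by a JSON object that holds its "op" and its "data". drive_tool: Moves the arm, as the interface text tells. Its arguments: {"type":"object","properties":{"commands":{"type":"array"},"force":{"type":"number"}},"required":["commands"]}

```bash
ls -la; mkdir -p pics
python3 - <<'E'
from cell import env
import cv2,numpy as np
o=env.get_obs();print(o)
for n in("scene","side","wrist"):
    c=env.read_camera(n);cv2.imwrite(f"pics/{n}0.png",c["img"]);print(n,c["mtx"].tolist(),c["k1"],np.round(c["pose"],4).tolist())
    np.savez(f"{n}0.npz",**c)
E
```

```text
total 12
drwxr-xr-x  3 agent agent 4096 Dec  7 14:42 .
drwxr-xr-x 23 root  root  4096 Dec  7 14:42 ..
drwxr-xr-x  2 agent agent 4096 Dec  7 14:42 pics
{'time_s': 0.0, 'qpos': array([ 0.80749135, 18.44038113, -4.0149439 , 83.1743074 ,  1.29457875,
       78.53825018, -3.26178214]), 'joint_velocities': array([-0.05057021, -0.03183985, -0.07106915, -0.03955196,  0.06987716,
       -0.11928909, -0.00261661]), 'effort': array([-2.58547143e-04, -4.91284704e+01, -4.03903294e-01, -3.12526345e+01,
       -6.40594075e-02,  4.37659642e-02,  1.61017233e-04]), 'tool_pos': array([ 6.49596989e-01, -4.30373017e-05,  2.91151509e-01]), 'tool_rot': array([-1.79892274e+02,  5.34640139e-03,  8.99998264e+01]), 'force': array([0.23390438, 0.06188774, 0.13562406]), 'wrist_torque': array([ 0.00046956, -0.00283352,  0.04051233]), 'grip_width': 0.08719592937435709}
scene [[409.5151970334697, 0.0, 274.09151338395526], [0.0, 409.5151970334697, 210.0140579704107], [0.0, 0.0, 1.0]] 0.006118040626907144 [[-0.3889, 0.5901, -0.7075, 1.1679], [0.9213, 0.2464, -0.301, 0.2829], [-0.0033, -0.7688, -0.6394, 0.645], [0.0, 0.0, 0.0, 1.0]]
side [[403.7561323313283, 0.0, 279.02821800564544], [0.0, 403.7561323313283, 214.24133856960663], [0.0, 0.0, 1.0]] -0.03815659727072575 [[0.9817, -0.0856, 0.1699, 0.3724], [-0.1895, -0.517, 0.8347, -0.7669], [0.0163, -0.8517, -0.5238, 0.543], [0.0, 0.0, 0.0, 1.0]]
wrist [[314.89991174720063, 0.0, 281.3428535491136], [0.0, 314.89991174720063, 211.70845541096347], [0.0, 0.0, 1.0]] -0.06500177544956004 [[1.0, 0.0009, -0.0003, 0.6501], [0.0007, -0.961, -0.2765, 0.0758], [-0.0005, 0.2765, -0.961, 0.3838], [0.0, 0.0, 0.0, 1.0]]
```

View pics/scene0.png

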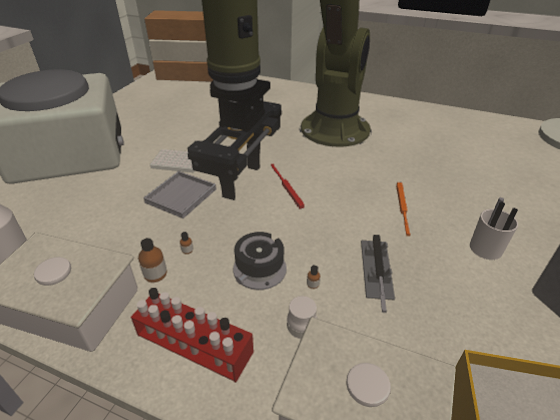

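View pics/side0.png

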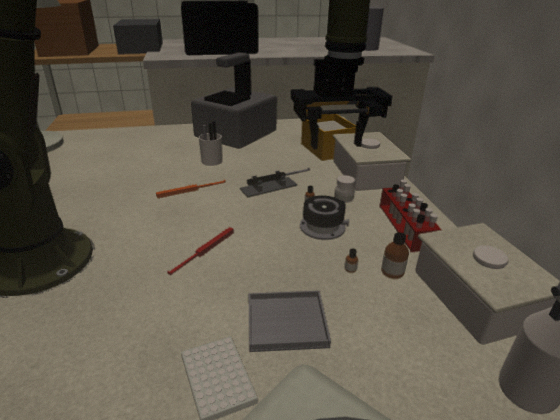

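View pics/wrist0.png

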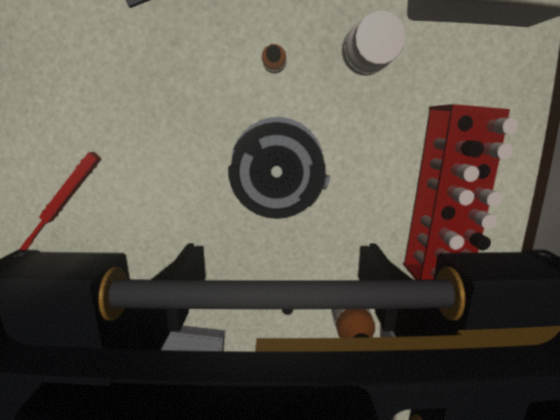

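```bash
cat > h.py <<'E'
import cv2,numpy as np
from scipy.spatial.transform import Rotation as R
def ray(c,u,v):
    K=c["mtx"];x=(u-K[0,2])/K[0,0];y=(v-K[1,2])/K[1,1]
    k=float(c["k1"]);s=1.0;rd=np.hypot(x,y);r=rd
    for _ in range(20): r=rd/(1+k*r*r)
    f=r/rd if rd>0 else 1
    d=c["pose"][:3,:3]@np.array([x*f,y*f,1]);return c["pose"][:3,3],d
def onz(c,u,v,z):
    p,d=ray(c,u,v);return p+d*(z-p[2])/d[2]
def proj(c,P):
    P=np.atleast_2d(P);q=(P-c["pose"][:3,3])@c["pose"][:3,:3]
    s=q[:,:2]/q[:,2:];r2=(s**2).sum(1,keepdims=True);s=s*(1+float(c["k1"])*r2)
    return s*[c["mtx"][0,0],c["mtx"][1,1]]+c["mtx"][:2,2]
def tri(obs):
    A=np.zeros((3,3));b=np.zeros(3)
    for c,u,v in obs:
        p,d=ray(c,u,v);d/=np.linalg.norm(d);M=np.eye(3)-np.outer(d,d);A+=M;b+=M@p
    return np.linalg.solve(A,b)
def load(n):return dict(np.load(n+".npz"))
def snap(name,tag):
    from cell import env
    c=env.read_camera(name);np.savez(f"{name}{tag}.npz",**c);return c
def crop(c,x0,y0,x1,y1,f,fn):
    cv2.imwrite("pics/"+fn,cv2.resize(c["img"][y0:y1,x0:x1],None,fx=f,fy=f,interpolation=cv2.INTER_CUBIC))
E
python3 - <<'E'
from h import *
crop(load("scene0"),340,220,430,320,6,"a1.png")
crop(load("side0"),230,155,330,205,8,"a2.png")
crop(load("wrist0"),220,105,340,225,5,"a3.png")
crop(load("scene0"),225,225,295,290,8,"a4.png")
E
```

```text
(no output)
```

View pics/a1.png

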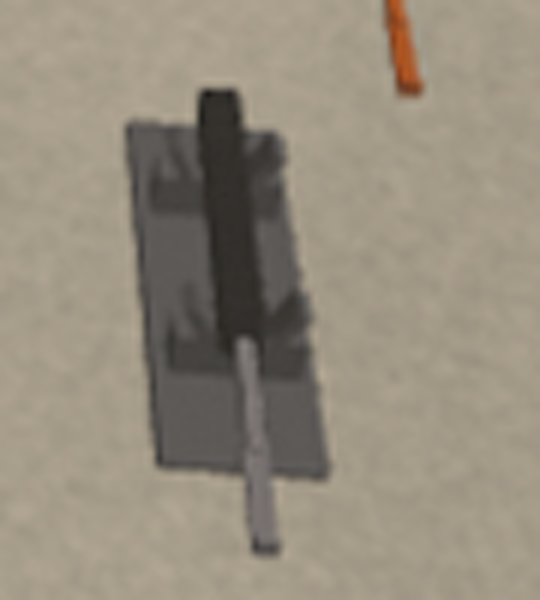

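View pics/a2.png

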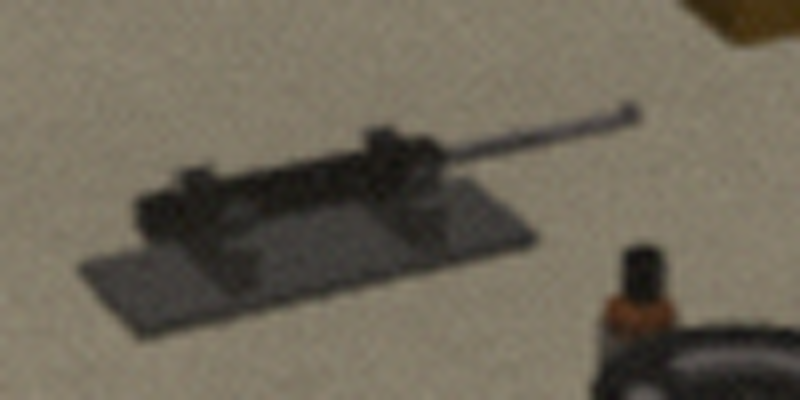

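View pics/a3.png

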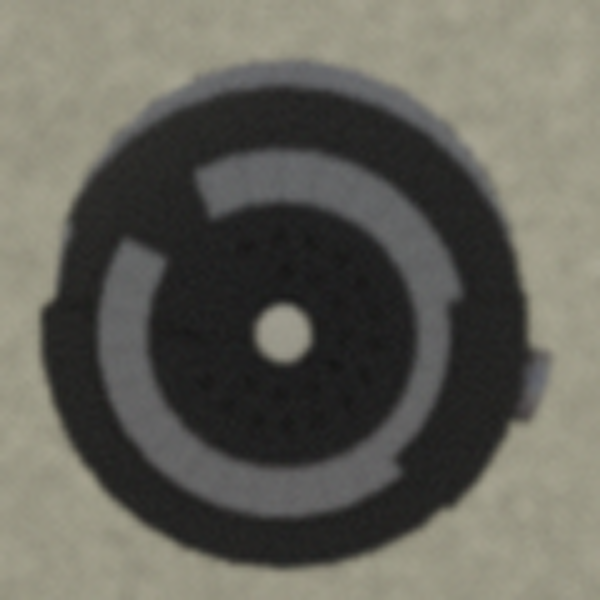

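View pics/a4.png

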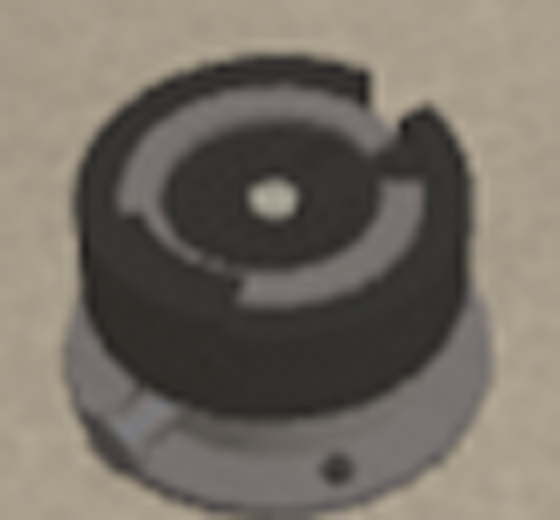

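Run:
```python
from h import *
s=load("scene0");d=load("side0");w=load("wrist0")
f=lambda x,y:(x/6+340,y/6+220)
print("rest scene");P=np.array([onz(s,*f(*p),.006) for p in [(127,122),(278,135),(329,478),(158,466)]]);print(P.round(4),P.mean(0))
g=lambda x,y:(x/8+230,y/8+155)
Q=np.array([onz(d,*g(*p),.006) for p in [(78,265),(145,335),(538,238),(465,178)]]);print("side",Q.round(4),Q.mean(0))
print("rear",onz(s,*f(220,92),.038),"front",onz(s,*f(243,337),.038),"tip",onz(s,*f(266,545),.036),tri([(s,*f(266,543)),(d,*g(630,108))]))
print("front side",onz(d,*g(430,140),.038), "rear", onz(d,*g(152,192),.038))
print("nub",onz(w,276.6,171.6,.0585), onz(s,273/8+225,198/8+225,.0585))
h=lambda x,y:(x/5+220,y/5+105)
c=onz(w,276.6,171.6,.0585)
for p,z in [((460,295),.0655),((400,470),.0655),((195,170),.06),((212,217),.06),((125,240),.06),((163,260),.06)]:
    q=onz(w,*h(*p),z)-c;print(p,np.hypot(*q[:2]),np.degrees(np.arctan2(q[1],q[0])))
```

```text
rest scene
[[0.4835 0.2033 0.006 ]
 [0.4688 0.2565 0.006 ]
 [0.6202 0.3022 0.006 ]
 [0.6367 0.2505 0.006 ]] [0.5522926  0.25308255 0.006     ]
side [[0.4636 0.2456 0.006 ]
 [0.4806 0.1914 0.006 ]
 [0.6293 0.2399 0.006 ]
 [0.6133 0.2916 0.006 ]] [0.54668115 0.24214556 0.006     ]
rear [0.48968944 0.2343177  0.038     ] front [0.60149633 0.26550014 0.038     ] tip [0.67815745 0.28839216 0.036     ] [0.67443971 0.28819762 0.0320204 ]
front side [0.59293941 0.26052044 0.038     ] rear [0.48925548 0.23501641 0.038     ]
nub [0.64508315 0.02550685 0.0585    ] [0.64533964 0.02765627 0.0585    ]
(460, 295) 0.03695921197450581 13.86745910716608
(400, 470) 0.03675882380162963 -48.50906982530502
(195, 170) 0.03764831158154069 117.87110869800357
(212, 217) 0.027867611926323844 120.89096611583587
(125, 240) 0.0374693400025555 148.98078324319854
(163, 260) 0.02881248193958877 148.0603365969355
```

{"op": "drive_tool", "data": {"commands": [[3.2, -1.1, 0.6, 0, 0, 0, 1], [3.2, -1.1, 0.6, 0, 0, 0, 1], [3.2, -1.1, 0.6, 0, 0, 0, 1], [3.2, -1.1, 0.6, 0, 0, 0, 1], [3.2, -1.1, 0.6, 0, 0, 0, 1], [3.2, -1.1, 0.6, 0, 0, 0, 1], [3.2, -1.1, 0.6, 0, 0, 0, 1], [3.2, -1.1, 0.6, 0, 0, 0, 1], [0, 0, 0, 0, 0, 6.8, 1], [0, 0, 0, 0, 0, 6.8, 1], [0, 0, 0, 0, 0, 6.8, 1], [0, 0, 0, 0, 0, 6.8, 1], [0, 0, 0, 0, 0, 6.8, 1], [0, 0, 0, 0, 0, 6.8, 1], [0, 0, 0, 0, 0, 6.8, 1], [0, 0, 0, 0, 0, 6.8, 1], [0, 0, 0, 0, 0, 6.8, 1], [0, 0, 0, 0, 0, 6.8, 1], [0, 0, 0, 0, 0, 6.8, 1], [0, 0, 0, 0, 0, 0, 1]]}}

```text
time_s: 1.82
tool_pos: [0.5618, 0.2558, 0.2439]
tool_rot: [180.0, 0.0, 15.0]
force: [0.3, -0.1, -0.3]
grip_width: 0.0869
```

Run:
```python
from h import *
c=snap("wrist","1");cv2.imwrite("pics/w1.png",c["img"])
```

```text
(no output)
```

View pics/w1.png

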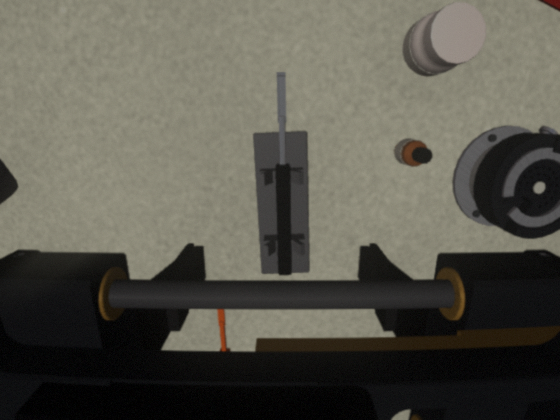

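The black-handled pick lies on the rest at (284,220), tip at (281,72). The orange one at (222,330) and the red one near the holder are the look-alikes. The black bar in the saddles is the one meant.

Run:
```python
from h import *
c=load("wrist1");crop(c,240,60,330,290,2.6*1,"w1c.png");crop(c,250,155,320,285,4.5,"w1d.png")
```

```text
(no output)
```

View pics/w1d.png

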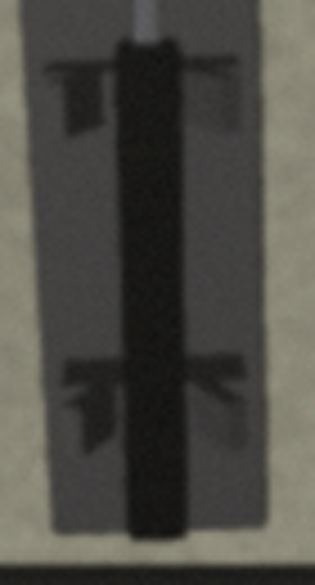

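Run:
```python
from h import *
c=load("wrist1");s=load("scene0");d=load("side0")
a=onz(c,282.9,164.5,.038);b=onz(c,284.9,274.6,.038);t=onz(c,281,72,.036)
print(a,b,t,np.linalg.norm(a-b),np.linalg.norm(t-b))
v=t-b;v[2]=0;v/=np.linalg.norm(v);print(np.degrees(np.arctan2(v[1],v[0])));m=b+v*.064;print("mid",m)
v2=(a-b)/np.linalg.norm(a-b);print(np.degrees(np.arctan2(v2[1],v2[0])))
P=np.array([onz(c,250+x/4.5,155+y/4.5,.006) for x,y in [(52,533),(266,525)]]+[onz(c,240+0,0,0.006)]);print(P)
g=m+v*.013;print("grasp",g)
o=np.array([.5618,.2558]);yaw=np.radians(15);e=(g[:2]-o);print("tool dx,dy",e@[np.cos(yaw),np.sin(yaw)],e@[np.sin(yaw),-np.cos(yaw)])
# top vial and such
for n,u,vv,z in [("vial cap",422,155,.052),("jar",452,35,.06),("nub",539,187.5,.0585)]:print(n,onz(c,u,vv,z))
s0=load("wrist0")
for n,u,vv,z in [("vial cap",275,52,.052),("jar",380,38,.06),("bottle",356,325,.07),("vial2",287,309,.05)]:print(n,onz(s0,u,vv,z))
print("dish", [onz(s,x,y,.018).round(3) for x,y in [(146,191),(180,173),(215,185),(180,213)]],[onz(d,x,y,.018).round(3) for x,y in [(249,294),(321,291),(327,341),(250,349)]])
```

```text
[0.59805721 0.26378368 0.038     ] [0.48748218 0.23167284 0.038     ] [0.67716276 0.28692541 0.036     ] 0.11514315145081401 0.19757421549003956
16.24045704597041
mid [0.54892835 0.24957166 0.038     ]
16.193227280620786
[[0.465985   0.25350779 0.006     ]
 [0.48248963 0.20086678 0.006     ]
 [0.7338531  0.34212994 0.006     ]]
grasp [0.5614096  0.25320736 0.038     ]
tool dx,dy -0.001048120830985445 0.002403257301624156
vial cap [0.6414934  0.14489361 0.052     ]
jar [0.74015824 0.15919315 0.06      ]
nub [0.64458297 0.0261153  0.0585    ]
vial cap [0.64375518 0.14177066 0.052     ]
jar [0.74323264 0.15367919 0.06      ]
bottle [ 0.73769955 -0.1526835   0.07      ]
vial2 [ 0.65702351 -0.14368099  0.05      ]
dish [array([ 0.53 , -0.342,  0.018]), array([ 0.428, -0.306,  0.018]), array([ 0.44 , -0.193,  0.018]), array([ 0.57 , -0.214,  0.018])] [array([ 0.433, -0.202,  0.018]), array([ 0.569, -0.217,  0.018]), array([ 0.545, -0.336,  0.018]), array([ 0.418, -0.33 ,  0.018])]
```

{"op": "drive_tool", "data": {"commands": [[-0.1, 0.24, 3, 0, 0, -1.2, 1], [0, 0, 3.5, 0, 0, 0, 1], [0, 0, 3.5, 0, 0, 0, 1], [0, 0, 3, 0, 0, 0, 1], [0, 0, 2, 0, 0, 0, 1], [0, 0, 1.2, 0, 0, 0, 1], [0, 0, 0, 0, 0, 0, 1], [0, 0, 0, 0, 0, 0, 0.3], [0, 0, 0, 0, 0, 0, 0.3], [0, 0, 0, 0, 0, 0, 0], [0, 0, 0, 0, 0, 0, 0], [0, 0, 0, 0, 0, 0, 0], [0, 0, 0, 0, 0, 0, 0], [0, 0, 0, 0, 0, 0, 0]], "force": 35}}

```text
time_s: 3.03
tool_pos: [0.5618, 0.2535, 0.0827]
tool_rot: [-180.0, -0.0, 16.4]
force: [0.3, 0.7, 0.4]
grip_width: 0.0483
```

Run:
```python
from h import *
c=snap("wrist","2");cv2.imwrite("pics/w2.png",c["img"])
from cell import env;o=env.get_obs();print(o["tool_pos"],o["tool_rot"],o["force"],o["grip_width"])
```

```text
[0.56176997 0.25341351 0.0825457 ] [ 1.79998849e+02 -2.53879630e-02  1.64041099e+01] [ 0.28624776 -0.93439221  0.57628992] 0.043866421565974534
```

View pics/w2.png

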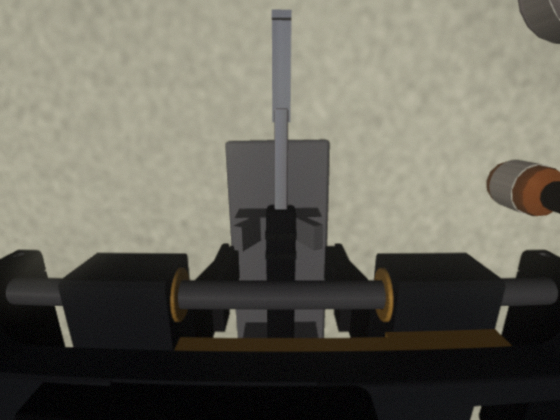

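The hook tip is visible at (282,12), and the handle sits midway between the fingers. Finishing the close.

{"op": "drive_tool", "data": {"commands": [[0, 0, 0, 0, 0, 0, 0], [0, 0, 0, 0, 0, 0, 0], [0, 0, 0, 0, 0, 0, 0], [0, 0, 0, 0, 0, 0, 0], [0, 0, 0, 0, 0, 0, 0], [0, 0, 0, 0, 0, 0, 0], [0, 0, 0, 0, 0, 0, 0], [0, 0, 0, 0, 0, 0, 0]]}}

```text
time_s: 3.75
tool_pos: [0.5616, 0.2534, 0.0822]
tool_rot: [180.0, 0.0, 16.4]
force: [-0.5, 0.1, -0.5]
grip_width: 0.0138
```

Run:
```python
from h import *
c=snap("wrist","3");crop(c,230,0,340,240,2.5,"w3.png")
from cell import env;o=env.get_obs();print(o["tool_pos"],o["tool_rot"],o["force"],o["grip_width"])
```

```text
[0.56165228 0.25340152 0.08221549] [1.79996489e+02 9.10953457e-04 1.64027981e+01] [-0.68593109  0.44076701 -0.11279768] 0.013657445917601797
```

View pics/w3.png

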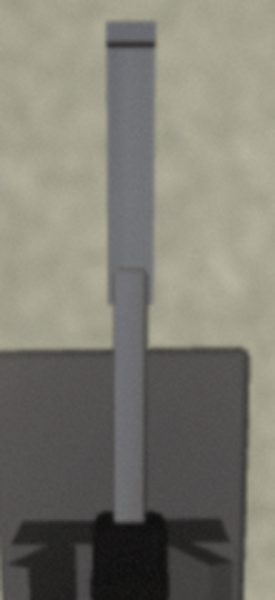

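Run:
```python
from h import *
c=load("wrist3")
Rt=R.from_euler("xyz",[180,0,16.4],degrees=True).as_matrix();T=np.array([.5616,.2534,.0822])
for u,v,z in [(282.4,8.8,.036),(282.4,17.8,.0325),(282.2,108,.0325)]:print((Rt.T@(onz(c,u,v,z)-T)).round(4))
crop(load("wrist1"),450,120,560,240,5,"w1h.png")
w=cv2.convertScaleAbs(load("wrist0")["img"][105:225,220:340],alpha=2.5);cv2.imwrite("pics/w0h.png",cv2.resize(w,None,fx=5,fy=5,interpolation=cv2.INTER_CUBIC))
```

```text
[0.1202 0.0006 0.0462]
[0.1179 0.0006 0.0497]
[0.0821 0.0005 0.0497]
```

View pics/w1h.png

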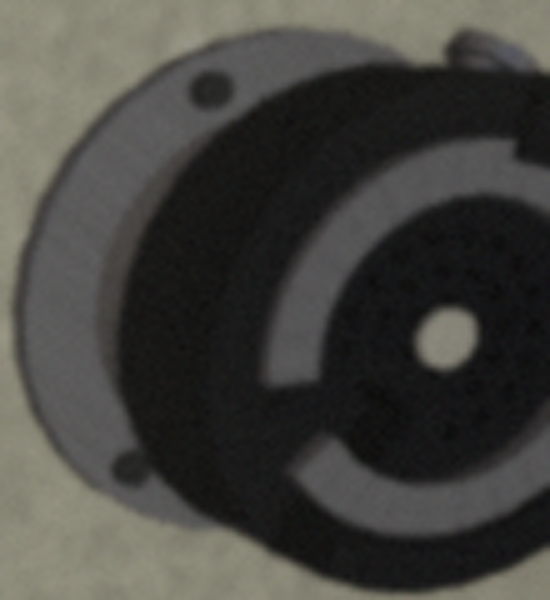

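View pics/w0h.png

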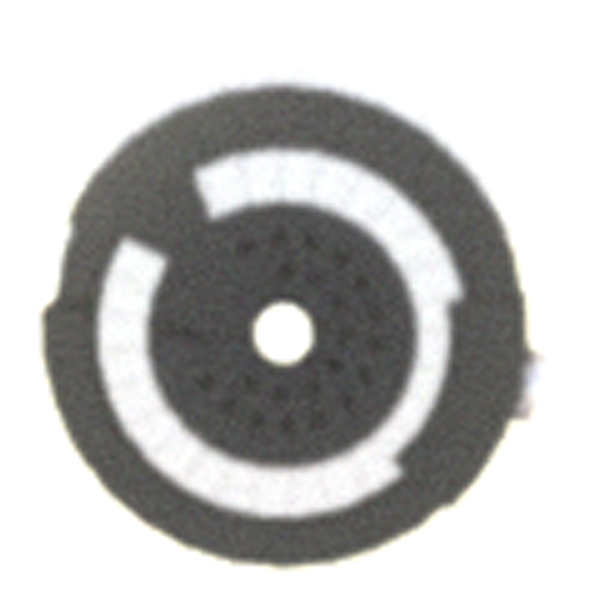

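Run:
```python
from h import *
w=load("wrist0");h=lambda x,y:(x/5+220,y/5+105)
c=onz(w,276.6,171.6,.0585)
for p,z in [((73,224),.061),((46,300),.061),((73,224),.061)]:
    q=onz(w,*h(*p),z)-c;print(p,np.hypot(*q[:2]),np.degrees(np.arctan2(q[1],q[0])))
# overlay model, yaw candidates
c[2]=0;print(c)
im=w["img"].copy()
big=cv2.resize(cv2.convertScaleAbs(im[105:225,220:340],alpha=2),None,fx=5,fy=5)
def draw(P,col):
    q=(proj(w,P)-[220,105])*5
    cv2.polylines(big,[q.astype(np.int32)],False,col,1)
yaw=np.radians(-16.5);C=np.array([.6451,.0258])
def W(r,a,z):
    a=np.asarray(a);return np.c_[C[0]+r*np.cos(yaw+a),C[1]+r*np.sin(yaw+a),np.full(a.shape,z)]
t=np.radians(np.linspace(0,360,90))
draw(W(.05,t,.061),(0,0,255));draw(W(.04,t,.061),(0,255,0));draw(W(.038,np.radians(np.linspace(164,494,60)),.06),(255,0,0));draw(W(.034,np.radians(np.linspace(-28,28,20)),.0655),(255,0,255))
def L(x,y,z):
    x=np.array(x);y=np.array(y);c,s=np.cos(yaw),np.sin(yaw);return np.c_[C[0]+x*c-y*s,C[1]+x*s+y*c,np.full(x.shape,z)]
for s in(-1,1):draw(L([-.0494,-.014],[.0075*s]*2,.061),(0,255,255))
cv2.imwrite("pics/ov.png",big)
```

```text
(73, 224) 0.04812816650132962 151.9284508745986
(46, 300) 0.04913268540002724 171.53168170006344
(73, 224) 0.04812816650132962 151.9284508745986
[0.64508315 0.02550685 0.        ]
```

View pics/ov.png

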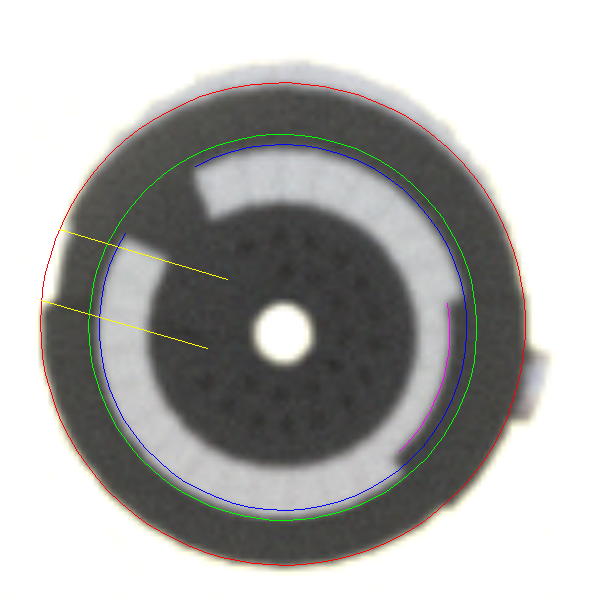

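{"op": "drive_tool", "data": {"commands": [[0, 0, -2, 0, 0, 0, 0], [0, 0, -3.3, 0, 0, 0, 0], [0, 0, -3.3, 0, 0, 0, 0], [0, 0, -3.4, 0, 0, 0, 0], [-2.33, 2.35, 0, 0, 0, 0, 0], [-2.33, 2.35, 0, 0, 0, 0, 0], [-2.33, 2.35, 0, 0, 0, 0, 0], [-2.33, 2.35, 0, 0, 0, 0, 0], [-2.33, 2.35, 0, 0, 0, 0, 0], [-2.33, 2.35, 0, 0, 0, 0, 0], [0, 0, 0, 0, 0, 6.6, 0], [0, 0, 0, 0, 0, 6.6, 0], [0, 0, 0, 0, 0, 6.6, 0], [0, 0, 0, 0, 0, 6.6, 0], [0, 0, 0, 0, 0, 6.5, 0], [0, 0, 3, 0, 0, 0, 0], [0, 0, 2, 0, 0, 0, 0], [0, 0, 1, 0, 0, 0, 0], [0, 0, 0, 0, 0, 0, 0]]}}

```text
time_s: 5.38
tool_pos: [0.4656, 0.0783, 0.14]
tool_rot: [179.9, 0.2, -16.5]
force: [0.6, -0.9, 0.5]
grip_width: 0.0133
```

Run:
```python
from h import *
from cell import env;o=env.get_obs();print(o["time_s"],o["tool_pos"],o["tool_rot"],o["force"],o["grip_width"])
for n in("scene","side","wrist"):
    c=snap(n,"4")
    if n=="wrist":cv2.imwrite("pics/w4.png",c["img"])
crop(load("scene4"),190,150,340,300,4,"s4.png");crop(load("side4"),220,120,380,260,4,"d4.png")
```

```text
5.3833 [0.46560946 0.07825716 0.13999862] [179.85681312   0.24058717 -16.49579833] [ 0.61457975 -0.85033615  0.54602937] 0.01331506087814709
```

View pics/w4.png

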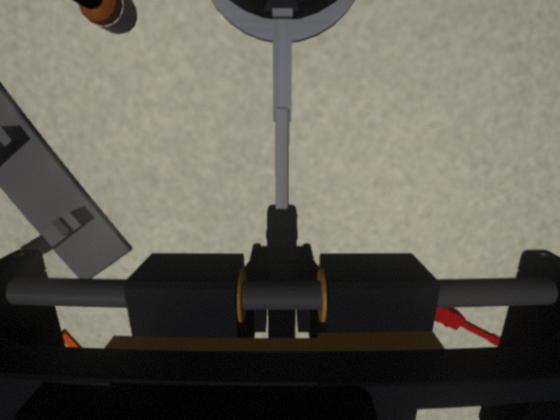

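View pics/s4.png

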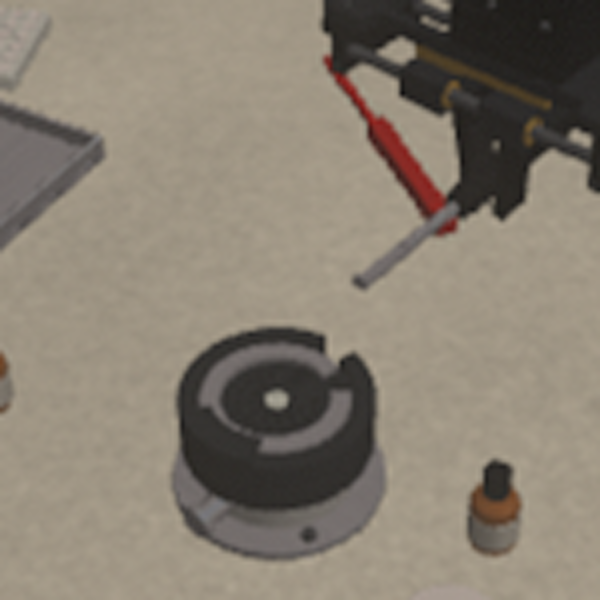

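View pics/d4.png

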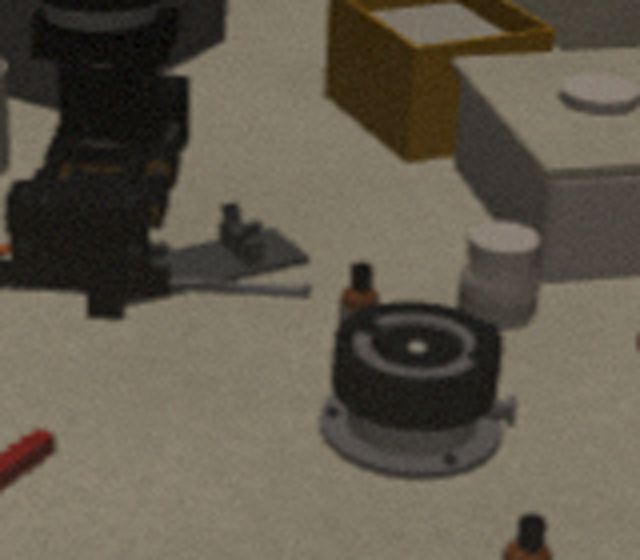

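{"op": "drive_tool", "data": {"commands": [[0, -0.1, 2, 0, 0, 0, 0], [0, 0, 1.5, 0, 0, 0, 0], [0, 0, 0.45, 0, 0, 0, 0], [0, 0, 0, 0, 0, 0, 0], [0, 0, 0, 0, 0, 0, 0]]}}

```text
time_s: 5.95
tool_pos: [0.4684, 0.0797, 0.1038]
tool_rot: [-180.0, -0.1, -16.5]
force: [0.7, -0.2, -0.6]
grip_width: 0.0134
```

Run:
```python
from h import *
from cell import env;o=env.get_obs();print(o["time_s"],o["tool_pos"],o["tool_rot"],o["force"],o["grip_width"])
s4=load("scene4");d4=load("side4")
print(tri([(s4,280.5,220.75),(d4,297,192.5)]))
s=load("scene0");d=load("side0")
print("nub tri",tri([(s,273/8+225,198/8+225),(d,324,205.5)]))
for n in("scene","side","wrist"):
    c=snap(n,"5")
crop(load("scene5"),230,190,310,270,8,"s5.png");crop(load("side5"),270,160,350,230,8,"d5.png");crop(load("wrist5"),200,0,360,120,4,"w5.png")
```

```text
5.95 [0.46839386 0.07974596 0.10379174] [-1.79960591e+02 -7.89045761e-02 -1.65002044e+01] [ 0.73106585 -0.24514047 -0.6400978 ] 0.013412007564471206
[0.57982985 0.0466752  0.08885601]
nub tri [0.64374373 0.02748092 0.05757847]
```

View pics/s5.png

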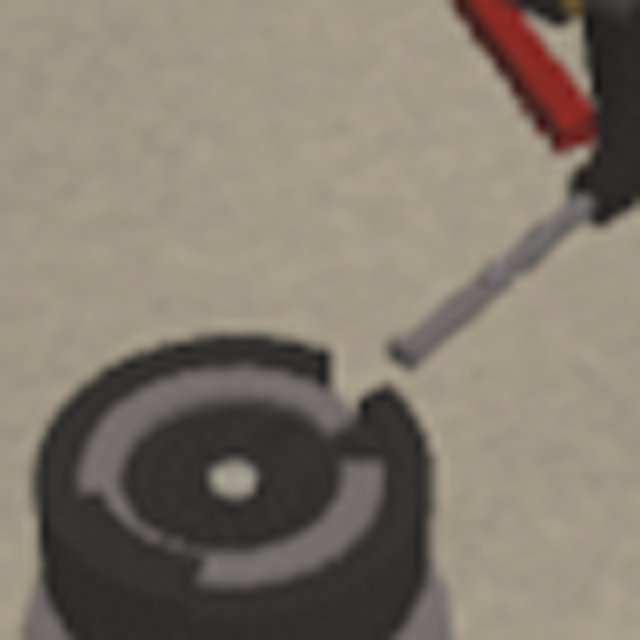

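View pics/d5.png

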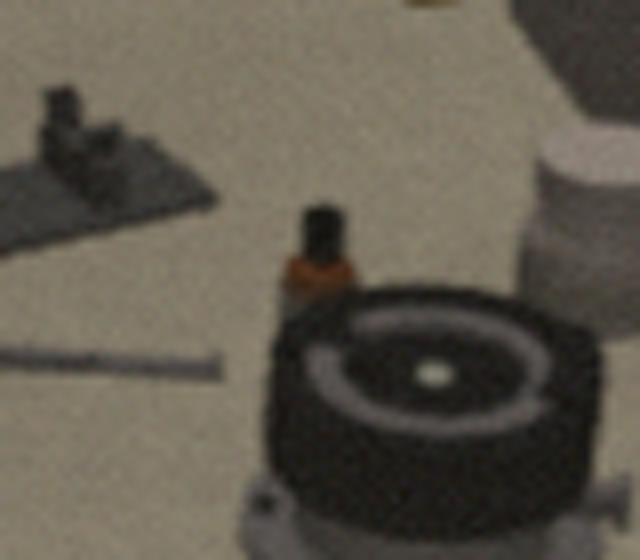

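View pics/w5.png

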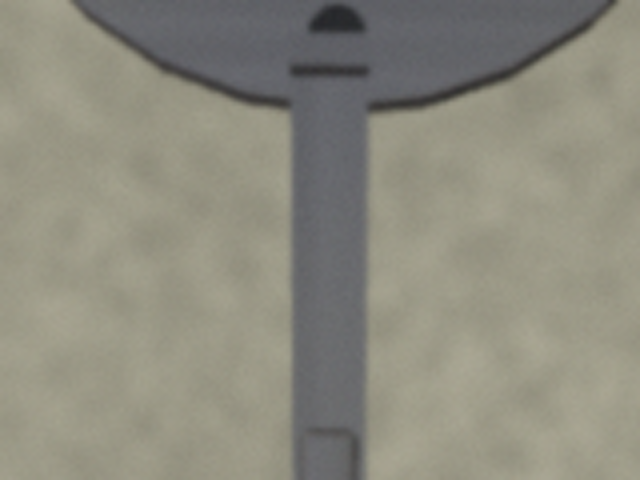

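{"op": "drive_tool", "data": {"commands": [[0, 0.05, 0.2, 0, 0, 0, 0], [0, 0, 0, 0, 0, 0, 0], [0.5, 0, 0, 0, 0, 0, 0], [0.7, 0, 0, 0, 0, 0, 0], [0.7, 0, 0, 0, 0, 0, 0], [0.6, 0, 0, 0, 0, 0, 0], [0.5, 0, 0, 0, 0, 0, 0], [0, 0, 0, 0, 0, 0, 0], [0, 0, 0, 0, 0, 0, 0]]}}

```text
time_s: 6.85
tool_pos: [0.4965, 0.0704, 0.1006]
tool_rot: [180.0, 0.0, -16.5]
force: [-0.0, -0.5, -0.5]
grip_width: 0.0136
```

```bash
cat >> h.py <<'E'
def look(tag,boxes):
    from cell import env
    o=env.get_obs();C=np.array([.645,.026]);e=o["tool_pos"][:2]-C;a=np.radians(-16.5)
    print("t",o["time_s"],o["tool_pos"].round(4),o["tool_rot"].round(2),"F",o["force"].round(2),"w",round(o["grip_width"],4),"holder x,y mm",round(1e3*(e@[np.cos(a),np.sin(a)]),1),round(1e3*(e@[-np.sin(a),np.cos(a)]),1))
    out=[]
    for n,b,f in boxes:
        c=snap(n,tag);im=cv2.convertScaleAbs(c["img"][b[1]:b[3],b[0]:b[2]],alpha=1.4)
        out.append(cv2.resize(im,None,fx=f,fy=f,interpolation=cv2.INTER_CUBIC))
    H=max(i.shape[0] for i in out)
    cv2.imwrite(f"pics/{tag}.png",np.hstack([cv2.copyMakeBorder(i,0,H-i.shape[0],0,4,cv2.BORDER_CONSTANT) for i in out]))
E
python3 - <<'E'
from h import *
look("6",[("scene",(230,200,310,270),4.8),("side",(280,180,360,240),4.8)])
c=snap("wrist","6");crop(c,200,0,360,120,4,"w6.png")
E
```

```text
t 6.85 [0.4965 0.0704 0.1006] [ 1.7999e+02  2.0000e-02 -1.6520e+01] F [-0.01 -0.52 -0.51] w 0.0136 holder x,y mm -155.0 0.4
```

View pics/6.png

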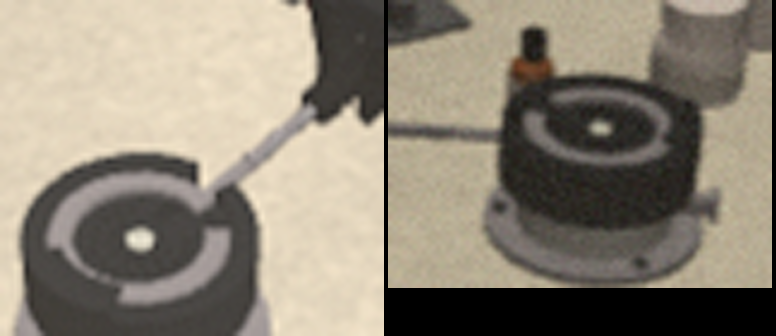

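View pics/w6.png

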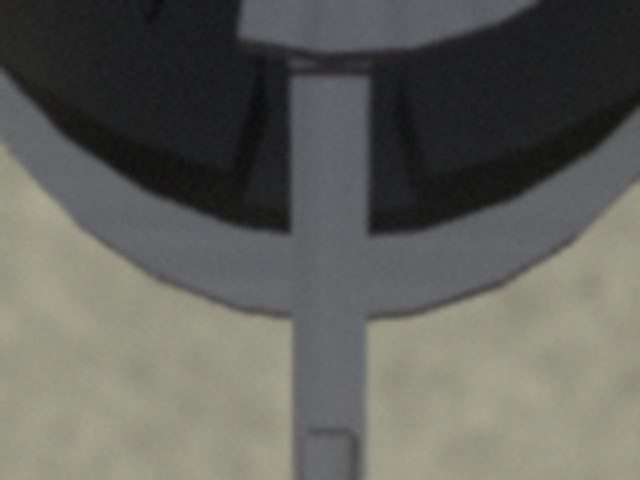

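{"op": "drive_tool", "data": {"commands": [[0.4, 0, 0, 0, 0, 0, 0], [0.4, 0, 0, 0, 0, 0, 0], [0.4, 0, 0, 0, 0, 0, 0], [0, 0, 0, 0, 0, 0, 0], [0, 0, 0, 0, 0, 0, 0]]}}

```text
time_s: 7.42
tool_pos: [0.5081, 0.0671, 0.1008]
tool_rot: [-180.0, -0.0, -16.5]
force: [-0.9, 0.4, -1.0]
grip_width: 0.0136
```

Run:
```python
from h import *
look("7",[("scene",(235,215,305,265),5.5),("wrist",(220,0,340,80),3.2)])
```

```text
t 7.4167 [0.5081 0.0671 0.1008] [-1.800e+02 -1.000e-02 -1.652e+01] F [-0.92  0.43 -0.99] w 0.0136 holder x,y mm -142.9 0.5
```

View pics/7.png

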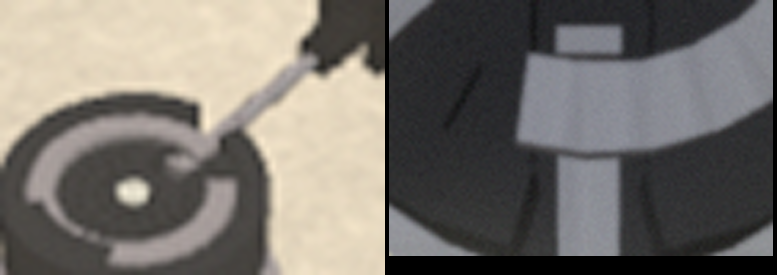

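The tip shows just beyond the band's inner edge (wrist crop ~(590,40)), with the blade centred in the slot. Lifting.

{"op": "drive_tool", "data": {"commands": [[0, 0, -0.3, 0, 0, 0, 0], [0, 0, -0.3, 0, 0, 0, 0], [0, 0, -0.3, 0, 0, 0, 0], [0, 0, -0.3, 0, 0, 0, 0], [0, 0, -0.3, 0, 0, 0, 0], [0, 0, -0.3, 0, 0, 0, 0], [0, 0, 0, 0, 0, 0, 0], [0, 0, 0, 0, 0, 0, 0]]}}

```text
time_s: 8.18
tool_pos: [0.5079, 0.0672, 0.119]
tool_rot: [-180.0, -0.0, -16.5]
force: [-0.4, 0.6, -1.2]
grip_width: 0.0135
```

Run:
```python
from h import *
look("8",[("scene",(235,205,305,265),5.5),("wrist",(220,0,340,80),3.2)])
c=snap("side","8");crop(c,270,170,360,240,6,"d8.png")
```

```text
t 8.1833 [0.5079 0.0672 0.119 ] [-1.7999e+02 -3.0000e-02 -1.6500e+01] F [-0.4   0.57 -1.2 ] w 0.0135 holder x,y mm -143.1 0.6
```

View pics/8.png

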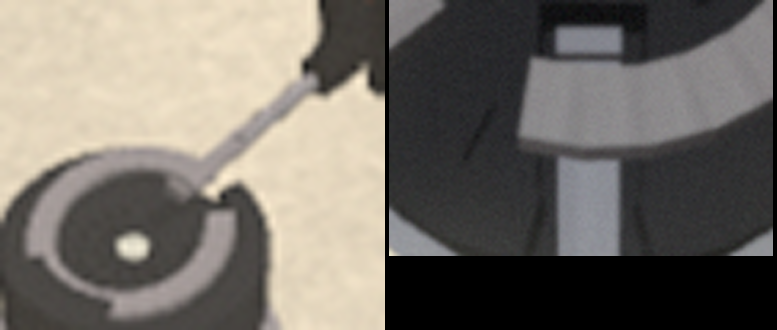

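View pics/d8.png

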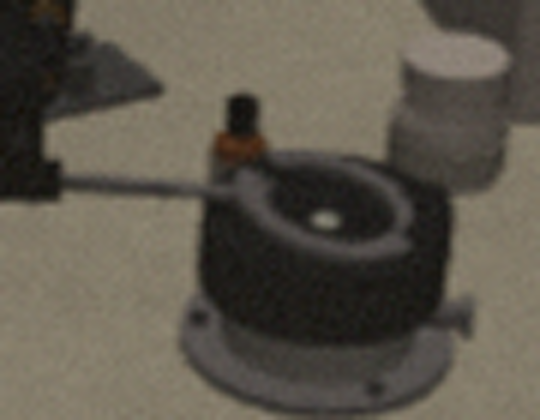

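{"op": "drive_tool", "data": {"commands": [[0, 0, -0.15, 0, 0, 0, 0], [-0.3, 0, 0, 0, 0, 0, 0], [-0.3, 0, 0, 0, 0, 0, 0], [-0.3, 0, 0, 0, 0, 0, 0], [-0.3, 0, 0, 0, 0, 0, 0], [-0.3, 0, 0, 0, 0, 0, 0], [-0.2, 0, 0, 0, 0, 0, 0], [0, 0, 0, 0, 0, 0, 0], [0, 0, 0, 0, 0, 0, 0]]}}

```text
time_s: 9.08
tool_pos: [0.4914, 0.0721, 0.1203]
tool_rot: [-180.0, -0.0, -16.5]
force: [-0.3, -1.1, -0.7]
grip_width: 0.0136
```

Run:
```python
from h import *
look("9",[("scene",(235,205,305,265),5.5),("wrist",(220,0,340,80),3.2)])
c=snap("side","9");crop(c,270,170,360,240,6,"d9.png")
```

```text
t 9.0833 [0.4914 0.0721 0.1203] [-180.     -0.    -16.49] F [-0.28 -1.07 -0.72] w 0.0136 holder x,y mm -160.4 0.6
```

View pics/9.png

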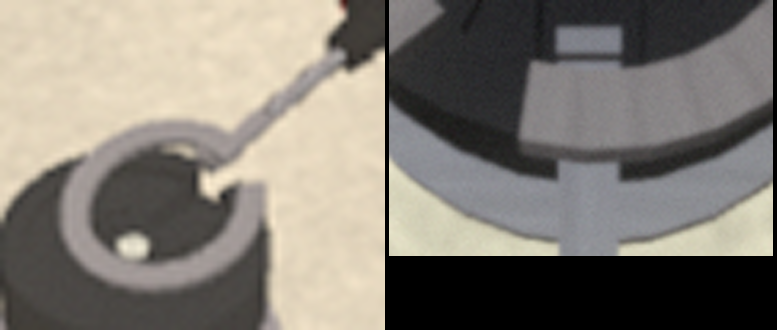

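View pics/d9.png

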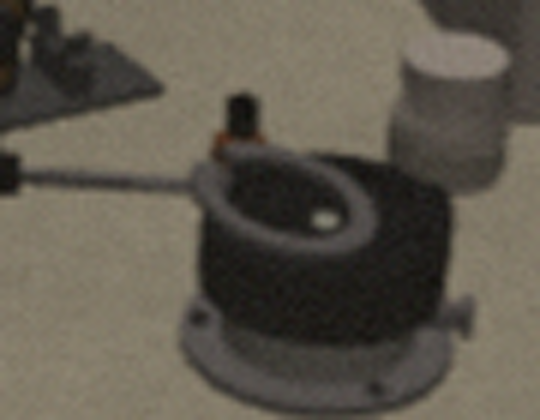

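{"op": "drive_tool", "data": {"commands": [[0.2, 0, 0, 0, 0, 0, 0], [0.2, 0, 0, 0, 0, 0, 0], [0, 0, 0, 0, 0, 0, 0], [0, 0, 0.3, 0, 0, 0, 0], [0, 0, 0.3, 0, 0, 0, 0], [0, 0, 0.3, 0, 0, 0, 0], [0, 0, 0.3, 0, 0, 0, 0], [0, 0, 0.3, 0, 0, 0, 0], [0, 0, 0.25, 0, 0, 0, 0], [0, 0, 0, 0, 0, 0, 0], [0, 0, 0, 0, 0, 0, 0]]}}

```text
time_s: 10.15
tool_pos: [0.4952, 0.0709, 0.1026]
tool_rot: [180.0, 0.0, -16.5]
force: [0.6, 0.0, 0.5]
grip_width: 0.014
```

Run:
```python
from h import *
look("10",[("scene",(235,205,305,265),5.5),("wrist",(220,0,340,80),3.2)])
c=snap("side","10");crop(c,270,170,360,240,6,"d10.png")
```

```text
t 10.15 [0.4952 0.0709 0.1026] [ 1.7999e+02  2.0000e-02 -1.6500e+01] F [0.57 0.01 0.45] w 0.014 holder x,y mm -156.4 0.5
```

View pics/10.png

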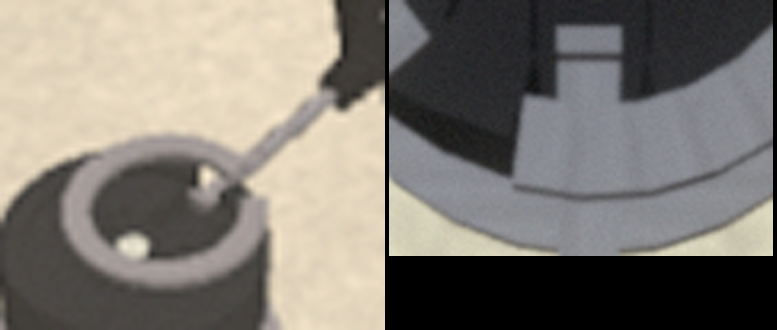

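View pics/d10.png

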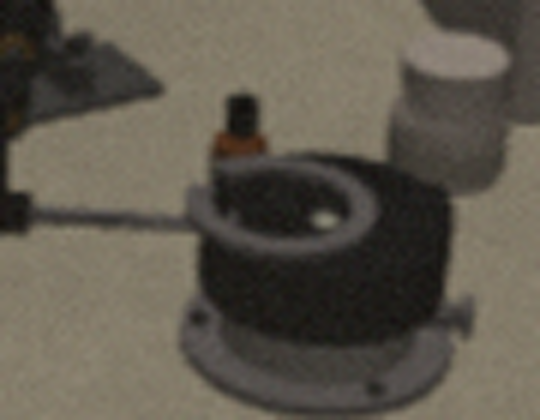

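Run:
```python
from h import *
c=load("wrist10");a=np.radians(-16.5);C=np.array([.645,.026])
def hf(p):e=p[:2]-C;return np.round(1e3*np.array([e@[np.cos(a),np.sin(a)],e@[-np.sin(a),np.cos(a)]]),1)
f=lambda x,y:((x-388)/3.2+220,y/3.2)
for n,(x,y),z in [("inner",(590,99),.065),("outer",(590,196),.065),("end in",(526,94),.065),("end out",(514,180),.065),("crease",(590,57),.0535)]:print(n,hf(onz(c,*f(x,y),z)))
```

```text
inner [-46.5   0.1]
outer [-57.3   0. ]
end in [-45.9   7.6]
end out [-55.5   9.1]
crease [-38.5   0. ]
```

{"op": "drive_tool", "data": {"commands": [[-0.5, 0, 0, 0, 0, 0, 0], [-1.0, 0, 0, 0, 0, 0, 0], [-1.5, 0, 0, 0, 0, 0, 0], [-1.5, 0, 0, 0, 0, 0, 0], [0, 0, -2, 0, 0, 0, 0], [0, 0, -3, 0, 0, 0, 0], [0, 0, -3, 0, 0, 0, 0], [0, 0, -2, 0, 0, 0, 0], [0, 0, 0, 0, 0, -6.58, 0], [0, 0, 0, 0, 0, -6.58, 0], [0, 0, 0, 0, 0, -6.58, 0], [0, 0, 0, 0, 0, -6.58, 0], [0, 0, 0, 0, 0, -6.58, 0], [2.55, -2.2, 0, 0, 0, 0, 0], [2.55, -2.2, 0, 0, 0, 0, 0], [2.55, -2.2, 0, 0, 0, 0, 0], [2.55, -2.2, 0, 0, 0, 0, 0], [2.55, -2.2, 0, 0, 0, 0, 0], [2.55, -2.2, 0, 0, 0, 0, 0], [0, 0, 0, 0, 0, 0, 0]]}}

```text
time_s: 11.97
tool_pos: [0.5618, 0.2607, 0.2021]
tool_rot: [-179.8, -0.1, 16.8]
force: [-1.2, 0.6, 0.1]
grip_width: 0.0139
```

{"op": "drive_tool", "data": {"commands": [[0, 0, 0, 0, 0, 0, 0], [0, 0, 0, 0, 0, 0, 0]]}}

```text
time_s: 12.13
tool_pos: [0.5607, 0.253, 0.2022]
tool_rot: [180.0, 0.1, 16.4]
force: [-0.6, 0.1, -0.5]
grip_width: 0.0136
```

Run:
```python
from h import *
look("11",[("scene",(235,205,305,265),5.5),("wrist",(220,0,340,240),1.8)])
from cell import env
o=env.get_obs();T=np.array([.5616,.2534,.0822]);e=T-o["tool_pos"];Rt=R.from_euler("xyz",o["tool_rot"],degrees=True).as_matrix();print("to go cm tool",100*Rt.T@e)
```

```text
t 12.1333 [0.5607 0.253  0.2022] [1.7995e+02 1.0000e-01 1.6420e+01] F [-0.65  0.14 -0.47] w 0.0136 holder x,y mm -145.3 193.7
to go cm tool [ 0.09201361 -0.12235635 12.06154591]
```

View pics/11.png

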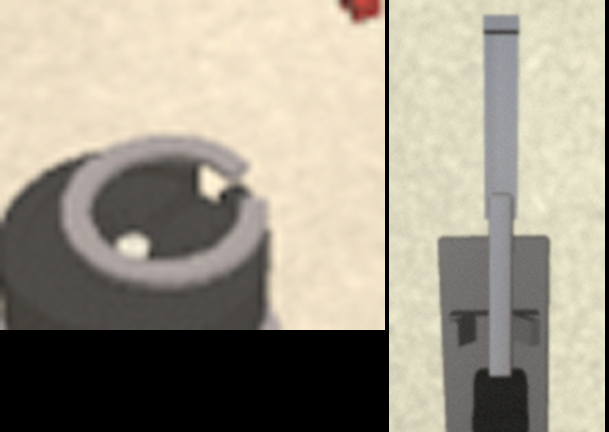

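{"op": "drive_tool", "data": {"commands": [[0.05, -0.05, 3, 0, 0, 0, 0], [0, 0, 3, 0, 0, 0, 0], [0, 0, 2.5, 0, 0, 0, 0], [0, 0, 1.5, 0, 0, 0, 0], [0, 0, 0.8, 0, 0, 0, 0], [0, 0, 0.5, 0, 0, 0, 0], [0, 0, 0.3, 0, 0, 0, 0], [0, 0, 0.3, 0, 0, 0, 0], [0, 0, 0.1, 0, 0, 0, 0], [0, 0, 0, 0, 0, 0, 0], [0, 0, 0, 0, 0, 0, 0]]}}

```text
time_s: 13.15
tool_pos: [0.5625, 0.2544, 0.0836]
tool_rot: [-180.0, -0.1, 16.4]
force: [-1.0, 0.0, -0.7]
grip_width: 0.0136
```

Run:
```python
from h import *
look("12",[("scene",(340,220,430,320),4),("side",(230,150,330,210),4)])
```

```text
t 13.15 [0.5625 0.2544 0.0836] [-1.7999e+02 -8.0000e-02  1.6400e+01] F [-0.99  0.02 -0.68] w 0.0136 holder x,y mm -144.0 195.5
```

View pics/12.png

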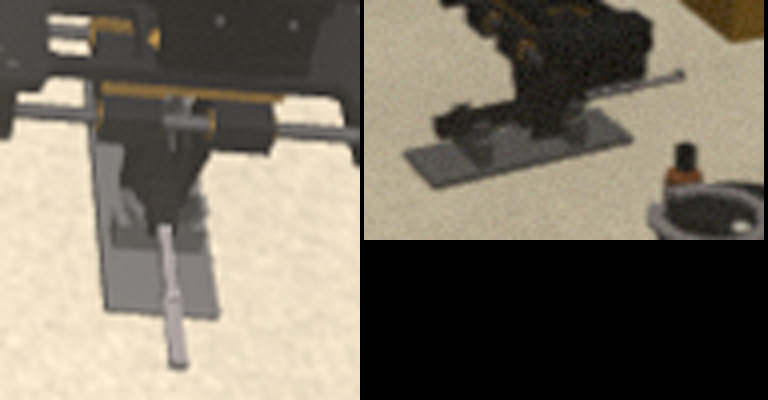

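{"op": "drive_tool", "data": {"commands": [[-0.1, 0.07, 0.15, 0, 0, 0, 0], [0, 0, 0, 0, 0, 0, 0], [0, 0, 0, 0, 0, 0, 0], [0, 0, 0, 0, 0, 0, 0.25], [0, 0, 0, 0, 0, 0, 0.45], [0, 0, 0, 0, 0, 0, 0.45], [0, 0, 0, 0, 0, 0, 0.45], [0, 0, 0, 0, 0, 0, 0.45], [0, 0, 0, 0, 0, 0, 0.45]]}}

```text
time_s: 14.0
tool_pos: [0.5611, 0.253, 0.081]
tool_rot: [180.0, 0.0, 16.4]
force: [-0.1, -0.7, -0.1]
grip_width: 0.0379
```

Run:
```python
from h import *
look("13",[("wrist",(160,0,400,300),2)])
```

```text
t 14.0 [0.5611 0.253  0.081 ] [1.7999e+02 3.0000e-02 1.6390e+01] F [-0.11 -0.66 -0.05] w 0.0379 holder x,y mm -144.9 193.8
```

View pics/13.png

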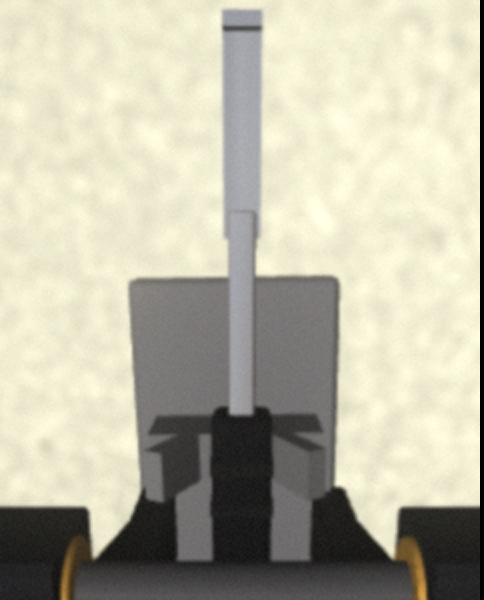

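{"op": "drive_tool", "data": {"commands": [[0, 0, -1.5, 0, 0, 0, 0.45], [0, 0, -4, 0, 0, 0, 0.45], [0, 0, -4, 0, 0, 0, 0.4], [0, 0, -4, 0, 0, 0, 0.4], [-0.46, 3.55, 0, 0, 0, 0, 0.4], [-0.46, 3.55, 0, 0, 0, 0, 0.4], [-0.46, 3.55, 0, 0, 0, 0, 0.4], [-0.46, 3.55, 0, 0, 0, 0, 0.4], [-0.46, 3.55, 0, 0, 0, 0, 0.4], [-0.46, 3.55, 0, 0, 0, 0, 0.4], [0, 0, 0, 0, 0, -7.14, 0.4], [0, 0, 0, 0, 0, -7.14, 0.4], [0, 0, 0, 0, 0, -7.14, 0.4], [0, 0, 0, 0, 0, -7.14, 0.4], [0, 0, 0, 0, 0, -7.14, 0.4], [0, 0, 0, 0, 0, -7.14, 0.4], [0, 0, 0, 0, 0, -7.14, 0.4], [0, 0, 0, 0, 0, -7.14, 0.4], [0, 0, 0, 0, 0, 0, 0.4], [0, 0, 0, 0, 0, 0, 0.4]]}}

```text
time_s: 15.72
tool_pos: [0.5949, 0.041, 0.2162]
tool_rot: [-180.0, -0.0, 73.3]
force: [-0.7, -0.6, 0.1]
grip_width: 0.0348
```

Run:
```python
from h import *
look("14",[("wrist",(0,0,560,420),1.4)])
c=snap("scene","14");crop(c,320,200,440,320,4,"s14.png")
```

```text
t 15.7167 [0.5949 0.041  0.2162] [-180.     -0.     73.32] F [-0.67 -0.64  0.05] w 0.0348 holder x,y mm -52.3 0.1
```

View pics/14.png

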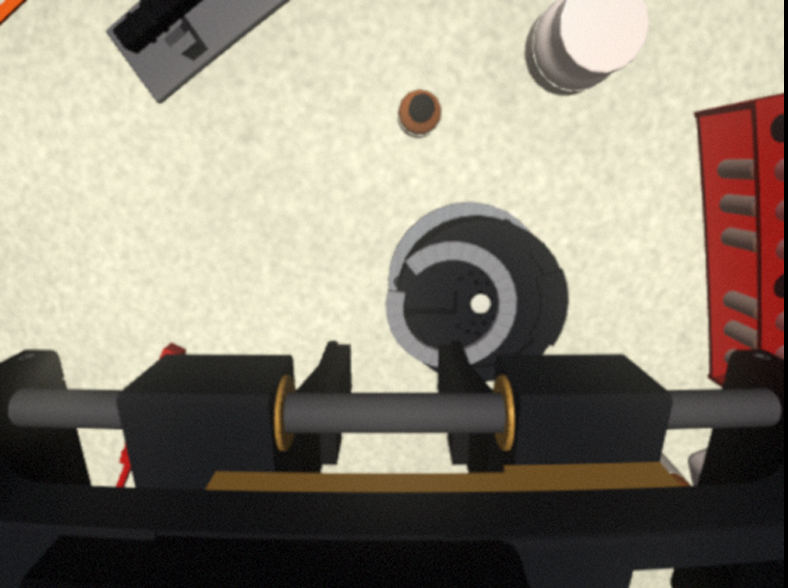

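View pics/s14.png

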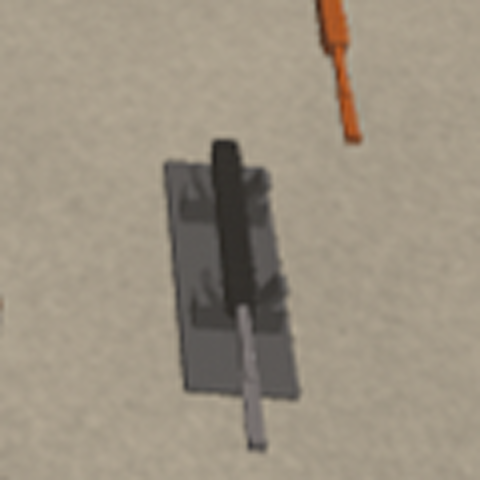

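The pick lies back in both saddles. The ring lies up on the rim at about (450,300) in the wrist picture. Measuring the ring.

Run:
```python
from h import *
c=load("wrist14");crop(c,265,135,415,275,5,"w14c.png")
```

```text
(no output)
```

View pics/w14c.png

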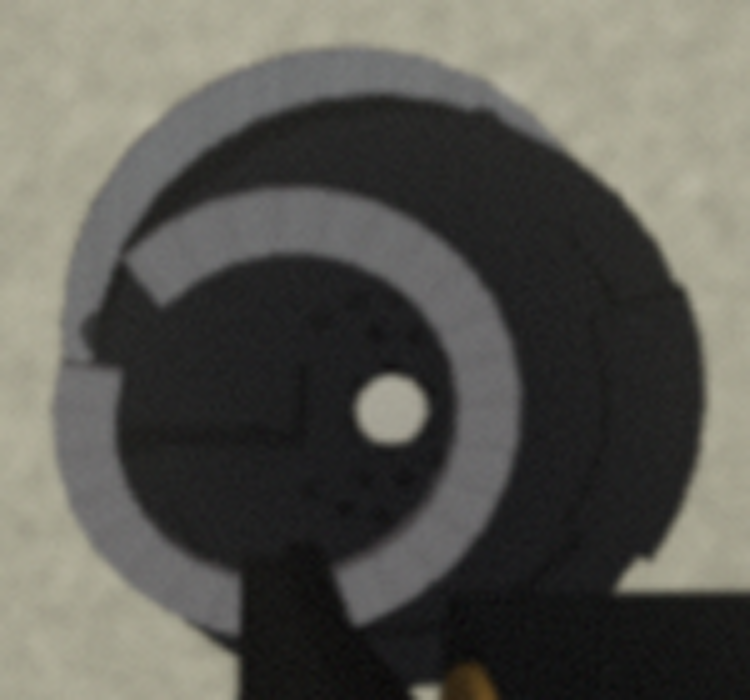

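Run:
```python
from h import *
c=load("wrist14");a=np.radians(-16.5);C=np.array([.645,.026]);f=lambda x,y:(x/5+265,y/5+135)
def hf(p):e=p[:2]-C;return 1e3*np.array([e@[np.cos(a),np.sin(a)],e@[-np.sin(a),np.cos(a)]])
def hp(x,y):
    z=.0625
    for _ in range(6):
        q=hf(onz(c,*f(x,y),z));z=min(.066,.065-(q[0]+50)/65*.005)
    return q
out=np.array([hp(*p) for p in[(521,410),(505,320),(450,245),(370,198),(290,185),(200,205),(55,430),(70,500),(120,575),(180,618),(355,628),(440,570)]])
from scipy.optimize import least_squares
r=least_squares(lambda p:np.hypot(out[:,0]-p[0],out[:,1]-p[1])-38,[-18,0]);print(r.x,r.fun.round(1))
for p in[(122,368),(62,363),(128,265),(163,305)]:
    q=hp(*p)-r.x;print(p,np.hypot(*q).round(1),np.degrees(np.arctan2(q[1],q[0])))
print("slot edge",hf(onz(c,*f(200,437),.056)),"nub",hf(onz(c,*f(392,410),.0585)))
```

```text
[-17.3082548   -1.20134335] [0.8 0.5 0.2 0.4 1.  1.2 0.7 0.4 0.4 0.8 1.6 0.3]
(122, 368) 29.5 160.81492899779013
(62, 363) 39.0 163.9962018780789
(128, 265) 37.8 135.4293559565053
(163, 305) 29.2 136.90651235634442
slot edge [-31.68219921  -6.02430943] nub [ 0.07574578 -0.59655297]
```

{"op": "drive_tool", "data": {"commands": [[-0.45, 0.22, 0, 0, 0, -5.2, 0.35], [0, 0, 3, 0, 0, 0, 0.35], [0, 0, 2.5, 0, 0, 0, 0.35], [0, 0, 1.5, 0, 0, 0, 0.35], [0, 0, 0.9, 0, 0, 0, 0.35], [0, 0, 0.3, 0, 0, 0, 0.35], [0, 0, 0, 0, 0, 0, 0.35], [0, 0, 0, 0, 0, 0, 0.35]]}}

```text
time_s: 16.48
tool_pos: [0.5965, 0.0362, 0.1353]
tool_rot: [179.9, -0.0, 78.7]
force: [-0.1, -0.1, -0.2]
grip_width: 0.0306
```

Run:
```python
from h import *
look("15",[("side",(260,170,360,240),5),("scene",(230,195,300,265),4)])
c=snap("wrist","15");crop(c,150,150,450,330,2.6,"w15.png")
```

```text
t 16.4833 [0.5965 0.0362 0.1353] [ 1.799e+02 -3.000e-02  7.869e+01] F [-0.1  -0.07 -0.2 ] w 0.0306 holder x,y mm -49.4 -4.0
```

View pics/15.png

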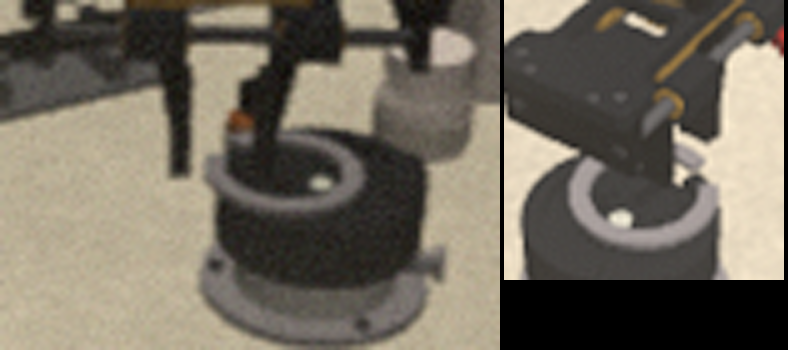

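View pics/w15.png

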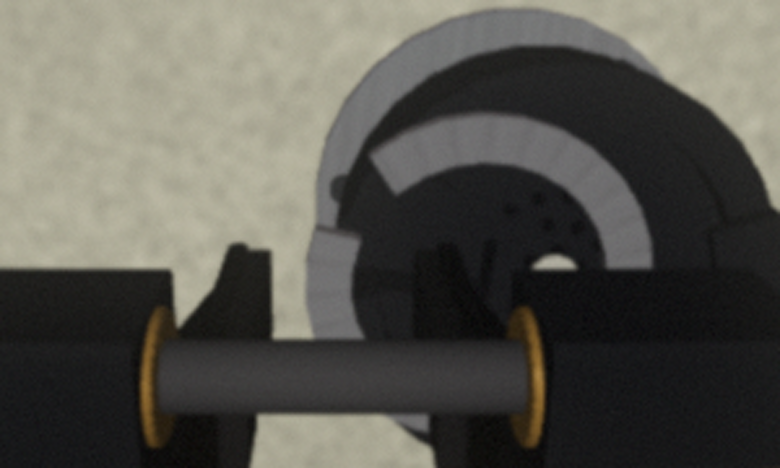

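{"op": "drive_tool", "data": {"commands": [[0, -0.15, 0.2, 0, 0, 0, 0.35], [0, 0, 0.12, 0, 0, 0, 0.35], [0, 0, 0, 0, 0, 0, 0.35], [0, 0, 0, 0, 0, 0, 0.2], [0, 0, 0, 0, 0, 0, 0.1], [0, 0, 0, 0, 0, 0, 0], [0, 0, 0, 0, 0, 0, 0], [0, 0, 0, 0, 0, 0, 0], [0, 0, 0, 0, 0, 0, 0], [0, 0, 0, 0, 0, 0, 0]], "force": 40}}

```text
time_s: 17.47
tool_pos: [0.5945, 0.0364, 0.1312]
tool_rot: [180.0, -0.0, 78.7]
force: [1.2, 0.2, 0.4]
grip_width: 0.0093
```

Run:
```python
from h import *
look("16",[("side",(260,170,360,240),5),("scene",(230,195,300,265),4)])
c=snap("wrist","16");crop(c,150,150,450,330,2.6,"w16.png")
```

```text
t 17.4667 [0.5945 0.0364 0.1312] [ 1.7997e+02 -1.0000e-02  7.8720e+01] F [1.25 0.21 0.45] w 0.0093 holder x,y mm -51.4 -4.4
```

View pics/16.png

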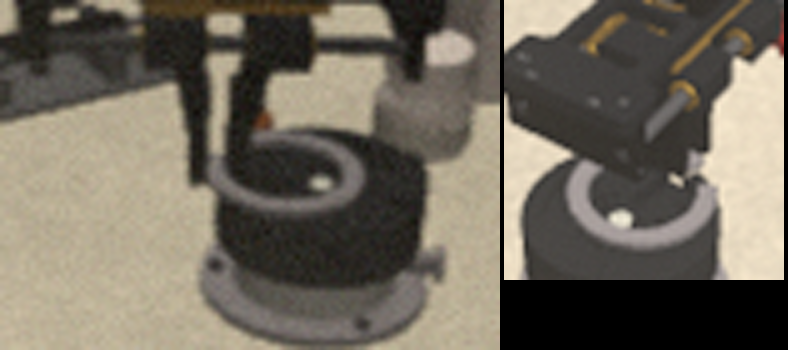

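View pics/w16.png

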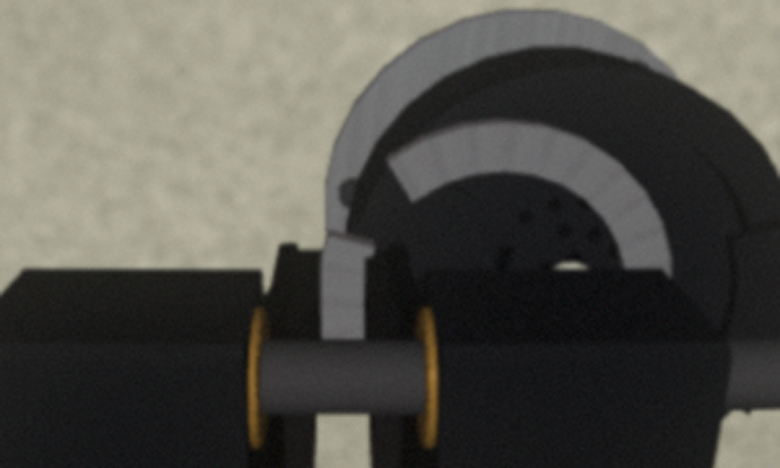

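Fingers have pinched the band (about 9–10 mm). Test lift.

{"op": "drive_tool", "data": {"commands": [[0, 0, 0, 0, 0, 0, 0], [0, 0, -0.3, 0, 0, 0, 0], [0, 0, -0.5, 0, 0, 0, 0], [0, 0, -1, 0, 0, 0, 0], [0, 0, -1.5, 0, 0, 0, 0], [0, 0, -1.5, 0, 0, 0, 0], [0, 0, 0, 0, 0, 0, 0]]}}

```text
time_s: 18.2
tool_pos: [0.5962, 0.0366, 0.1832]
tool_rot: [179.7, -0.1, 78.7]
force: [1.1, 1.3, -0.1]
grip_width: 0.0091
```

Run:
```python
from h import *
look("17",[("side",(260,150,360,240),5),("scene",(230,175,300,265),4)])
c=snap("wrist","17");crop(c,150,150,450,330,2.6,"w17.png")
```

```text
t 18.2 [0.5962 0.0366 0.1832] [ 1.7965e+02 -1.0000e-01  7.8720e+01] F [ 1.08  1.31 -0.08] w 0.0091 holder x,y mm -49.8 -3.7
```

View pics/17.png

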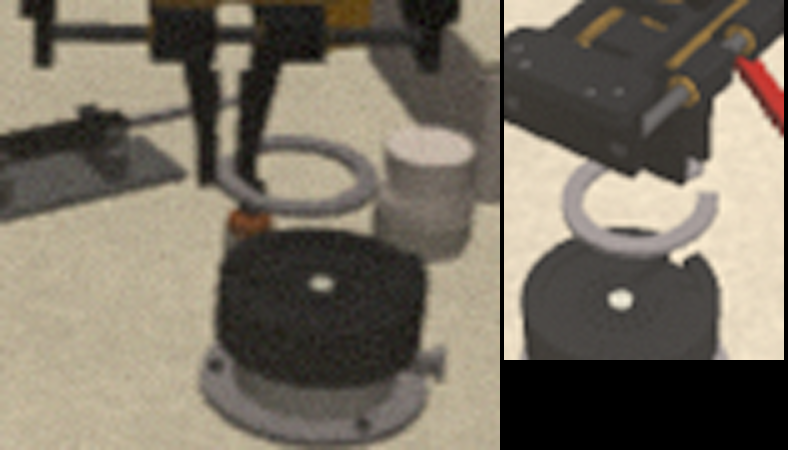

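View pics/w17.png

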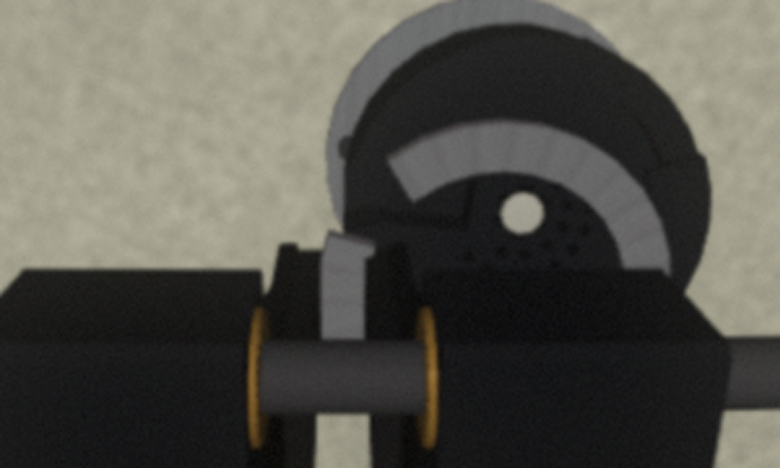

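Run:
```python
from h import *
s=load("scene0")
print("box",[onz(s,x,y,0).round(3) for x,y in[(118,160),(6,175),(118,75)]])
d=load("side0");print("sidebox edge at z .1/.2:",[onz(d,306,368,z).round(3) for z in(.0,.1,.2)], "plate",[onz(s,x,y,.01).round(3) for x,y in[(150,165),(195,170),(160,145)]])
```

```text
box [array([ 0.42 , -0.525,  0.   ]), array([ 0.599, -0.759,  0.   ]), array([-0.095, -0.944,  0.   ])]
sidebox edge at z .1/.2: [array([ 0.502, -0.368,  0.   ]), array([ 0.478, -0.441,  0.1  ]), array([ 0.454, -0.515,  0.2  ])] plate [array([ 0.418, -0.413,  0.01 ]), array([ 0.391, -0.284,  0.01 ]), array([ 0.316, -0.45 ,  0.01 ])]
```

{"op": "drive_tool", "data": {"commands": [[-1.5, -0.35, 0, 0, 0, 0, 0], [-3, -0.67, 0, 0, 0, 0, 0], [-3, -0.67, 0, 0, 0, 0, 0], [-3, -0.67, 0, 0, 0, 0, 0], [-3, -0.67, 0, 0, 0, 0, 0], [-3, -0.67, 0, 0, 0, 0, 0], [-3, -0.67, 0, 0, 0, 0, 0]]}}

```text
time_s: 18.93
tool_pos: [0.511, -0.1485, 0.178]
tool_rot: [-179.9, 0.0, 78.7]
force: [0.4, -0.3, -0.7]
grip_width: 0.0093
```

{"op": "drive_tool", "data": {"commands": [[-3.1, -0.68, 0, 0, 0, 0, 0], [-3.1, -0.68, 0, 0, 0, 0, 0], [-3.1, -0.68, 0, 0, 0, 0, 0], [-3.1, -0.68, 0, 0, 0, 0, 0], [0, 0, 1.5, 0, 0, 0, 0], [0, 0, 1.5, 0, 0, 0, 0], [0, 0, 1, 0, 0, 0, 0], [0, 0, 0, 0, 0, 0, 0], [0, 0, 0, 0, 0, 0, 0]]}}

```text
time_s: 19.68
tool_pos: [0.4615, -0.2623, 0.1382]
tool_rot: [-179.9, -0.0, 78.7]
force: [0.6, -0.2, 0.1]
grip_width: 0.0092
```

Run:
```python
from h import *
look("18",[("side",(200,230,370,380),3),("scene",(120,110,240,240),2.2)])
c=snap("wrist","18");cv2.imwrite("pics/w18.png",c["img"])
```

```text
t 19.6833 [ 0.4615 -0.2623  0.1382] [-1.7987e+02 -2.0000e-02  7.8740e+01] F [ 0.55 -0.18  0.14] w 0.0092 holder x,y mm -94.1 -328.5
```

View pics/18.png

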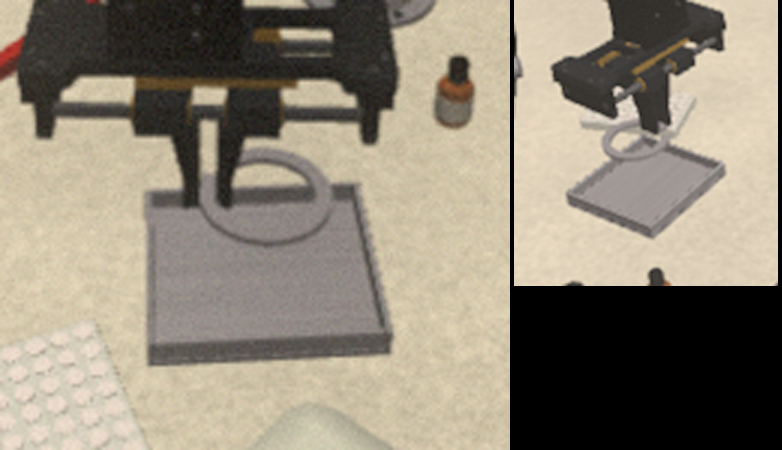

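View pics/w18.png

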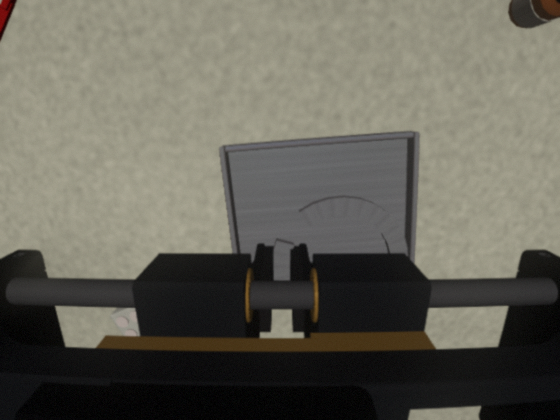

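Run:
```python
from h import *
c=load("wrist18");A=onz(c,221,147,.018);B=onz(c,418,132,.018);print(A,B,np.linalg.norm(A-B))
v=(B-A)/np.linalg.norm(B-A);n=np.array([v[1],-v[0],0]);D=(A+B)/2+n*.062;print("dish",D,np.degrees(np.arctan2(v[1],v[0])))
psi=np.radians(78.7);rc=np.array([.4615,-.2623])+.033*np.array([np.sin(psi),-np.cos(psi)])
e=rc-D[:2];print("ring in dish",e@v[:2],e@n[:2], "grip in dish",(np.array([.4615,-.2623])-D[:2])@v[:2])
```

```text
[ 0.43524089 -0.1963651   0.018     ] [ 0.56685931 -0.21185382  0.018     ] 0.13252663836461706
dish [ 0.493804   -0.26568457  0.018     ] -6.711643766992898
ring in dish 0.00041605676719502505 0.00305395674829705 grip in dish -0.03247818338293574
```

{"op": "drive_tool", "data": {"commands": [[0, 0.5, 1, 0, 0, 0, 0], [0, 0, 1.5, 0, 0, 0, 0], [0, 0, 1.5, 0, 0, 0, 0], [0, 0, 1, 0, 0, 0, 0], [0, 0, 0.5, 0, 0, 0, 0], [0, 0, 0.3, 0, 0, 0, 0], [0, 0, 0.1, 0, 0, 0, 0], [0, 0, 0, 0, 0, 0, 0], [0, 0, 0, 0, 0, 0, 0]]}}

```text
time_s: 20.58
tool_pos: [0.4678, -0.2638, 0.0807]
tool_rot: [179.9, 0.0, 78.7]
force: [0.2, -0.1, -0.2]
grip_width: 0.0093
```

Run:
```python
from h import *
look("19",[("side",(230,260,350,360),6)])
```

```text
t 20.5833 [ 0.4678 -0.2638  0.0807] [1.7993e+02 2.0000e-02 7.8720e+01] F [ 0.2  -0.14 -0.22] w 0.0093 holder x,y mm -87.6 -328.2
```

View pics/19.png

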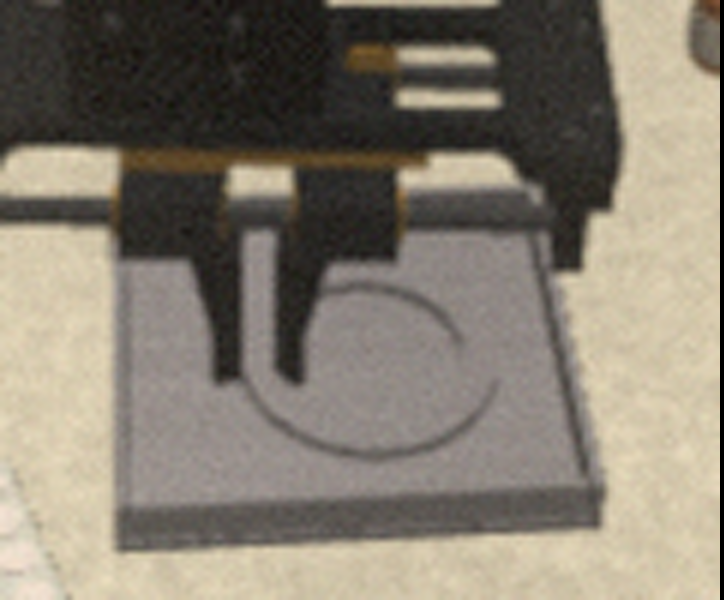

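{"op": "drive_tool", "data": {"commands": [[0, 0, 0.15, 0, 0, 0, 0], [0, 0, 0.15, 0, 0, 0, 0], [0, 0, 0, 0, 0, 0, 0], [0, 0, 0, 0, 0, 0, 0], [0, 0, 0, 0, 0, 0, 0.15], [0, 0, 0, 0, 0, 0, 0.24], [0, 0, 0, 0, 0, 0, 0.24], [0, 0, 0, 0, 0, 0, 0.24], [0, 0, 0, 0, 0, 0, 0.24]], "force": 15}}

```text
time_s: 21.38
tool_pos: [0.4674, -0.2636, 0.0772]
tool_rot: [180.0, 0.0, 78.7]
force: [0.4, 0.9, 0.9]
grip_width: 0.0204
```

{"op": "drive_tool", "data": {"commands": [[0, 0, -1, 0, 0, 0, 0.24], [0, 0, -2, 0, 0, 0, 0.24], [0, 0, -4, 0, 0, 0, 0.24], [0, 0, -4, 0, 0, 0, 0.24], [2, 0, -4, 0, 0, 0, 0.24], [4, 0, -1, 0, 0, 0, 0.24], [4, 0, 0, 0, 0, 0, 0.24], [4, 0, 0, 0, 0, 0, 0.24], [0, 0, 0, 0, 0, 0, 0.24], [0, 0, 0, 0, 0, 0, 0.24]]}}

```text
time_s: 22.22
tool_pos: [0.495, -0.1248, 0.2353]
tool_rot: [179.9, -0.0, 79.1]
force: [0.4, -1.2, -0.1]
grip_width: 0.0209
```

Run:
```python
from h import *
look("20",[("side",(230,270,350,360),6)])
c=snap("scene","20");cv2.imwrite("pics/s20.png",c["img"]);crop(c,340,220,430,320,5,"s20r.png")
```

```text
t 22.2167 [ 0.495  -0.1248  0.2353] [ 1.7993e+02 -1.0000e-02  7.9050e+01] F [ 0.35 -1.19 -0.12] w 0.0209 holder x,y mm -101.0 -187.2
```

View pics/20.png

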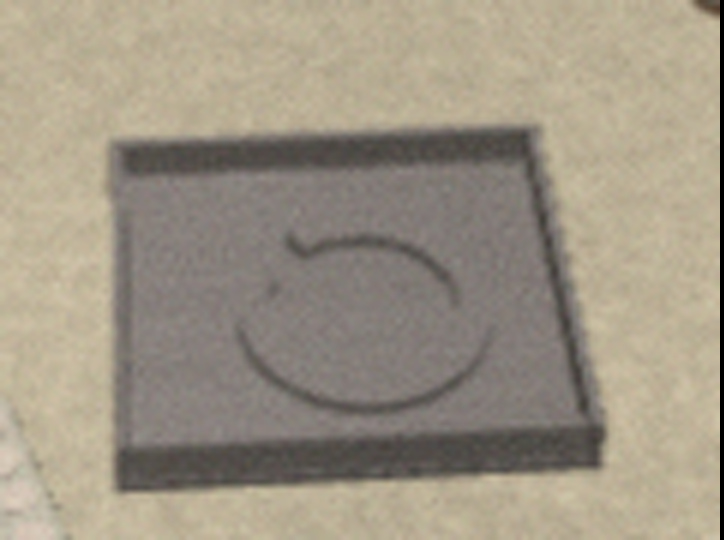

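View pics/s20.png

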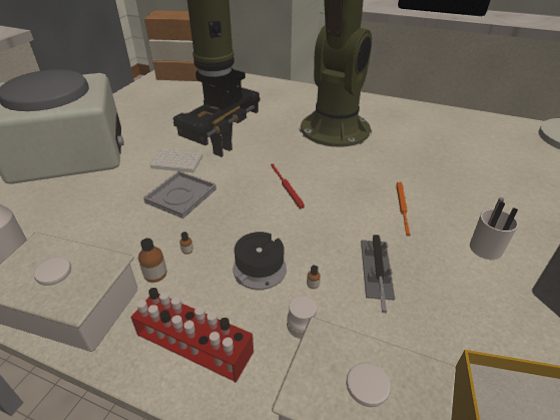

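View pics/s20r.png

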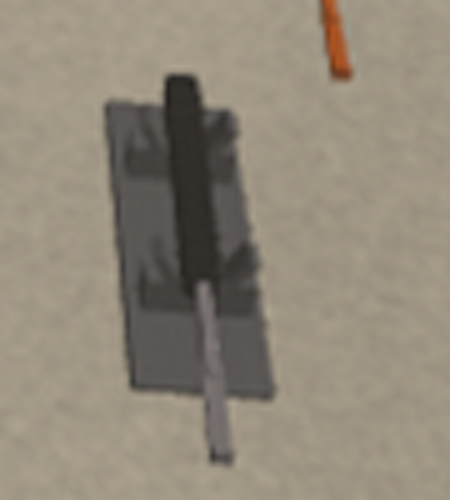

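The ring lies flat in the dish (even shadow all round). The pick is in both saddles, within about 1 px of where it started, and the bystanders haven't moved. Handing in.

```bash
python3 -c "
from cell import env
print(env.get_obs()['joint_velocities'].round(1));print(env.sign_off())"
```

```text
[ 1.1  0.5  1.2  0.1 -0.2 -0.2 -0.2]
the job is handed in; nothing more can be done
None
```

The ring is out of the filter holder and lying flat in the parts dish. The pick is back in both saddles of its rest, hook up and pointing the same way. I handed the job in at about 22 s; the limit was 67 s, and no verdict is reported.

- **Freeing the ring:** I slid the pick's tip along the slot under the band and raised the end about 15 mm. I then drew the ring about 17 mm clear of the lip and set it down on the rim. It ended 4–5 mm further out than the 13 mm suggested, but it lay there steadily.
- **Pick:** It went back to the pose where I grasped it. The last picture shows it within about 1 px of its starting image position, and it has been let go.
- **Ring:** I pinched the band and released it 2–3 mm or less above the dish floor. The side view shows an even shadow all round it, inside the walls and touching nothing else.
- **Bystanders:** Both vials, the bottle and the jar stand where they were in the last scene picture.
- **Forces:** The wrist force readings I took between moves stayed within about 2 N, and no check failed.
- **Measurement disagreement:** Early on, the scene and side cameras disagreed by about 5–10 mm on where the rest was. I used the wrist camera instead, and its lengths matched the pick's given sizes to about 1 mm.

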